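# Test-tilt the detector mount to its mark

## Robot

A 7-joint arm with a two-finger parallel gripper is mounted at the origin on a cart in front of the work surface, level with it; the furniture and walls round the work are solid. World frame = base frame: x ahead of the robot, y to its left, z up, the work surface at z = 0. Lengths are in m, angles in rad, forces in N, time in s.
With the tool pointing down it reaches from about 0.425 to 0.925 m from the base axis. Payload 6.8 kg.
Tool frame: the origin (TCP) lies where the fingers leave the gripper's body, on its centre line; the fingertips stand 73 mm ahead of it and the grasp point (between the pads) lies 54 mm ahead of it; z points along the fingers, y is the line along which they close (so a half turn about z gives the same grasp; the last joint's range is limited). The gripper opens to 85 mm and grips with 20 to 120 N. Pads are 22 mm wide; open, the fingers measure 114 mm over their backs; the gripper's body (76 mm by 85 mm) begins 54 mm behind the grasp point. The pads swing forward as they close: fully open they stand 13 mm farther back than shut.
Start: joints at [1.064, 0.477, 0.022, 1.555, -0.011, 1.109, -0.083], TCP at [0.262, -0.622, 0.304] pointing down, gripper open.
Joint ranges: [-2.96, 2.96], [-0.34, 2.1], [-1.41, 1.46], [0.24, 2.44], [-1.37, 4.51], [0.17, 1.92], [-2.96, 2.96]. Speed limits (rad/s): [2.39, 2.39, 3.14, 3.14, 3.14, 3.14, 3.14].

## Interface

Orientations are given as a rotation vector (axis times angle).
In Python, from bench import r, cam, order gives the robot as it stands (r), with the cameras (cam) and the job (order).
- The arm moves only by the shell command python3 drive.py 'ROWS' [OPENING] [FORCE]. ROWS is a JSON list of rows, 1 to 5 of them, each an object with the fields sx, sy, sz (the shift in m), drx, dry, drz (a rotation vector in rad); a field left out counts as zero; each row is the pose to reach, as a shift and turn from the pose commanded when the command began, along the tool's axes at that moment; what a row does not reach only later rows make up. A row lasts 1/10 s, in which the tool goes at most 0.05 m and 0.15 rad, less where a joint would pass 70% of its speed; a pose out of reach is approached as far as the arm can. OPENING is the finger opening in m, set as the command begins (- or left out keeps the last). The fingers move at their own pace and stop on an object; FORCE is the grip in N (left out, the last holds). Time passes only in rows, so rows that do not move let the fingers close. It prints the time, the measured TCP pose, the force, the opening and the grip force at its end. Input that does not fit is refused with a message, and nothing moves.
- r.get_obs(): the state, without advancing time (a new reading comes with each control period).
- cam.grab_frame(name): name is "scene" or "top"; returns (picture, depth): 420x560x3 uint8, blue, green, red; 420x560 float32, m along the optical axis (not along the pixel's ray), 0 where there is no reading.
- cam.camera_info(name): a dict with "camera_matrix" (3x3 intrinsics, pixels), "R" (3x3) and "t" (3): a world point X has camera coordinates R X + t. Camera axes: x right, y down, z forward; pixel columns grow to the right and rows downward; lengths in m; the calibration is good to about 2 mm. A picture is of the moment at which its call begins. camera_info takes no time and is no camera call.
- order.hand_in(): hands the job in; it is judged then, once.
The state is a dict: "clock": time; "joints": joint angles; "qvel": joint speeds; "tau": joint torques, N m; "tcp_pos": TCP position; "orientation": TCP orientation; "contact_force": force on the tool from outside, world axes, zero at the start; "moment": the same for the moment, N m; "grip_width": finger opening in m; "gripper_force": force on a finger pad.
Only numpy, scipy, OpenCV 4.12 (cv2) and the standard library are available. Lean on these libraries where they do the work, as an engineer would, in place of code of your own. Each camera call takes 0.05 s, during which the arm holds its last target. There are 200 camera calls.

## Task

Give the detector on the tilt mount its test tilt: with a fingertip, press down the black-capped front corner of the plate on the same side as the red tab until the pointer stands at the red tab, keep it there for a good second without swinging it past the tab, then let go so that the plate springs back level. Press only that one cap, do not pull the plate up anywhere or touch the pointer, ignore the yellow tab, and leave the things standing around the mount where they are.

Things in the scene. Friction and masses are not known exactly. Their poses are not given: they have to be found in the camera images.
- mount: tilt mount fixed to the desk: aluminium base 142 x 160 x 12 mm under a spring-backed grey tilt plate (100 x 130 x 10 mm, top 54 mm above the desk, round detector in its middle). Origin on the desk under the plate's centre; x to the back (towards the scale), y to its left seen from the robot, z up. The plate rocks left and right about an axis along x, 40 mm above the desk.
- tilt_plate (a joint): tilt of the plate, rad: 0 level (at rest), positive = left corner down and the pointer's tip swung to the left (+y of the mount), negative = right corner down. Stops at +-0.36. Springs, 1.7 N m/rad: about 4 to 9 N on a cap brings the pointer to a tab; released, it returns level by itself.
- left_cap: round black press cap on the plate's front left corner, 24 mm across, 8 mm high; origin at the centre of its underside on the plate, z up through the cap, its top 8 mm along z. At rest at (-38, +52, 54) mm in the mount's frame; top 62 mm above the desk. Moves with the plate: 10 mm down moves the pointer's tip about 23 mm to the left.
- right_cap: the same on the plate's front right corner, at (-38, -52, 54) mm; pressing it moves the pointer's tip to the right.
- pointer: slim black upright pointer fixed on the plate's back edge, standing in front of the scale 59 mm behind the plate's centre; origin at its tip, 120 mm above the tilt axis (160 mm above the desk when level). Swings left or right with the plate; level, it stands at the scale's middle.
- scale_middle (a point): middle of the top edge of the upright white scale strip at the back of the mount (120 mm wide, 36 mm tall, 4 mm thick, black tick every 10 mm), 70 mm behind the mount's origin and 171 mm above the desk; the two tabs are clipped on this edge.
- red_tab: red tab, 10 mm wide, the mark to reach. Origin at the middle of its width on the scale's top edge, 171 mm above the desk; axes parallel to the mount's. It stands 14 to 26 mm left or right of the scale's middle, the yellow tab on the other side. The pointer is at the tab when its tip lies within the tab's width along the mount's y.
- yellow_tab: yellow tab of the same shape, on the other side of the scale's middle: belongs to another test, ignore it.
- battery: loose blue and yellow block battery, 18 x 27 x 49 mm, standing in front of the mount; origin at the centre of its underside. Leave alone.
- reel: loose reel of solder, 55 mm across, 36 mm high, left of the mount; origin at the centre of its underside. Leave alone.
- eraser: loose blue and white eraser, 20 x 44 x 12 mm, in front of the mount; origin at the centre of its underside. Leave alone.
- tape: loose roll of blue tape, 58 mm across, 18 mm high, further right; origin at the centre of its underside. Leave alone.
- parts_case: loose green parts case with a clear lid, 90 x 131 x 29 mm, at the right of the desk; origin at the centre of its underside. Leave alone.

How it is judged:
By the outcome, as a careful person would: the job done as asked, in the order asked, and still so for the second after the job is handed in, with the robot touching nothing.
It also fails if it takes over 40 s, if anything falls off the work surface, if the arm or the gripper's body presses on something with over 40 N, if the wrist force passes 120 N, or if a joint passes its speed limit or range.

## Working session

There is one attempt and no reset: what is moved stays moved. The work goes in short steps, Python scripts to look and compute and a shell command to move; the robot and the scene stay as the last step left them, time stands still between calls to the robot, and variables do not carry over. Pictures are saved under pics/ and viewed, at most 10 in all, crops included, and the job is handed in when it is done.

```bash
ls; mkdir -p pics
python3 - <<'E'
from bench import r, cam, order
import cv2,numpy as np
for n in("scene","top"):
    p,d=cam.grab_frame(n); cv2.imwrite(f"pics/{n}0.png",p); np.save(f"/tmp/{n}.npy",d); c=cam.camera_info(n); print(n,c)
o=r.get_obs(); print(o)
E
```

```text
bench.py
drive.py
pics
scene {'camera_matrix': array([[419.59378675,   0.        , 276.2190709 ],
       [  0.        , 419.59378675, 209.71356156],
       [  0.        ,   0.        ,   1.        ]]), 'R': array([[-0.74098873, -0.67148927,  0.00615236],
       [-0.37058964,  0.40127114, -0.8376424 ],
       [ 0.55999912, -0.62296358, -0.54618436]]), 't': array([0.44239389, 0.21968383, 0.88263981])}
top {'camera_matrix': array([[418.2485962 ,   0.        , 284.36482113],
       [  0.        , 418.2485962 , 204.946886  ],
       [  0.        ,   0.        ,   1.        ]]), 'R': array([[ 0.02040577, -0.99976991, -0.00661349],
       [-0.99742185, -0.01990177, -0.06894616],
       [ 0.06879868,  0.00800333, -0.99759846]]), 't': array([0.12703421, 0.51059275, 1.19297852])}
{'clock': 0.1, 'joints': array([ 1.06389714,  0.477737  ,  0.02237426,  1.55629351, -0.01150224,
        1.10930322, -0.08307752]), 'qvel': array([ 7.89225267e-04, -2.49716672e-03,  2.55355134e-05, -4.40498874e-03,
       -6.55362141e-04, -1.03070193e-03,  1.25530428e-04]), 'tau': array([ 5.65854163e-03, -5.97752237e+01,  1.61407158e+00, -2.81952274e+01,
        1.27627503e-02,  5.01862567e-03,  4.70533428e-05]), 'tcp_pos': array([ 0.26194334, -0.62168063,  0.30303529]), 'orientation': array([-3.07782066e+00, -6.22003977e-01,  6.99175488e-04]), 'contact_force': array([0.27219507, 0.05762099, 0.85922797]), 'moment': array([ 0.0063163 ,  0.02253329, -0.05744904]), 'gripper_force': 0.0, 'grip_width': 0.08517925942468764}
```

View pics/scene0.png

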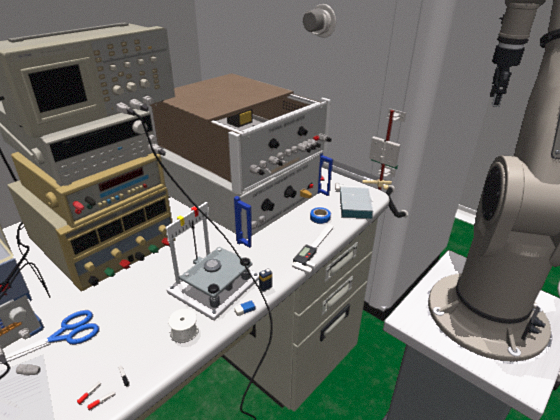

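View pics/top0.png

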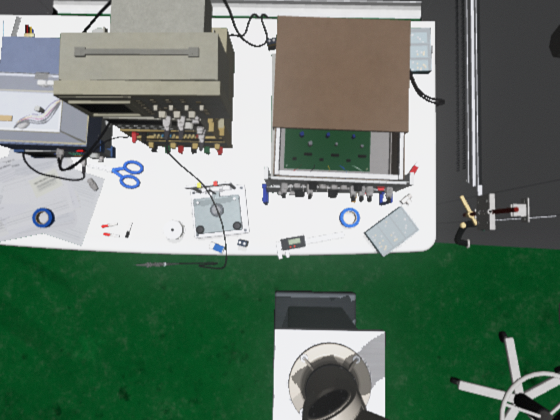

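The mount is at about (218,212) in the top view and (212,270) in the scene view, and a cable passes over its right part. I'll zoom in on the tabs and caps.

Run:
```python
import cv2,numpy as np
a=cv2.imread("pics/scene0.png")[195:325,155:285]; b=cv2.imread("pics/top0.png")[172:258,160:260]
a=cv2.resize(a,(400,400),interpolation=cv2.INTER_CUBIC);b=cv2.resize(b,(400,344),interpolation=cv2.INTER_CUBIC)
o=np.zeros((400,800,3),np.uint8);o[:,:400]=a;o[:344,400:]=b;cv2.imwrite("pics/crop0.png",o)
```

```text
(no output)
```

View pics/crop0.png

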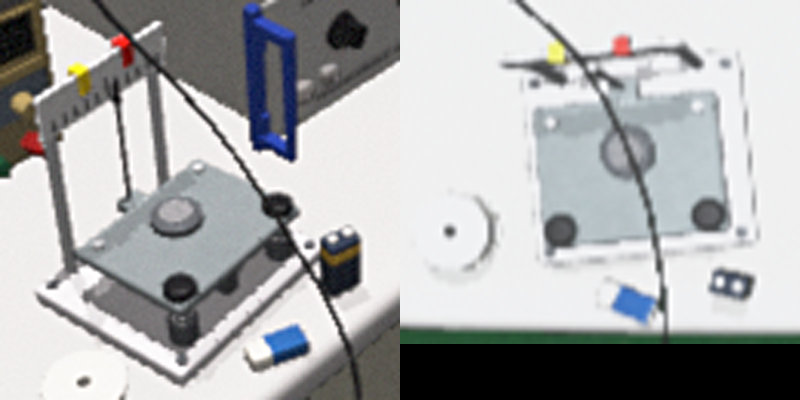

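The crop shows the red tab on the right (toward the cap at top-view pixel ~(237,225), scene pixel ~(245,261)), so the right cap is the one to press. A cable hangs nearby; I'll measure both in 3D.

```bash
cat > h.py <<'E'
import numpy as np,cv2
from bench import r, cam, order
C={n:cam.camera_info(n) for n in("scene","top")}
def ray(n,u,v):
    c=C[n];d=c["R"].T@np.linalg.inv(c["camera_matrix"])@[u,v,1];return -c["R"].T@c["t"],d
def atz(n,u,v,z):
    o,d=ray(n,u,v);return o+d*(z-o[2])/d[2]
def dep(n,D,u,v):
    o,d=ray(n,u,v);return o+d*D[int(round(v)),int(round(u))]
def proj(n,X):
    c=C[n];p=c["camera_matrix"]@(c["R"]@np.asarray(X)+c["t"]);return p[:2]/p[2]
def blob(p,lo,hi,box):
    u0,v0,u1,v1=box;h=cv2.cvtColor(p[v0:v1,u0:u1],cv2.COLOR_BGR2HSV);m=cv2.inRange(h,lo,hi)
    ys,xs=np.nonzero(m);return xs.mean()+u0,ys.mean()+v0,len(xs)
E
python3 - <<'E'
from h import *
np.set_printoptions(precision=4,suppress=True)
P={n:cv2.imread(f"pics/{n}0.png") for n in C};D={n:np.load(f"/tmp/{n}.npy") for n in C}
sc=130/400
def S(x,y): return 155+(x+.5)*sc-.5,195+(y+.5)*sc-.5
def T(x,y): return 160+(x-400+.5)/4-.5,172+(y+.5)/4-.5
print("rcap",atz("top",*T(708,212),.062),atz("scene",*S(278,202),.062),dep("top",D["top"],*T(712,212)))
print("lcap",atz("top",*T(561,229),.062),atz("scene",*S(181,286),.062))
for nm,lo,hi in(("red",(0,150,120),(8,255,255)),("yel",(22,150,120),(33,255,255))):
  t=blob(P["top"],lo,hi,(190,178,230,192)); s=blob(P["scene"],lo,hi,(172,200,205,230)); print(nm,t,s,atz("top",*t[:2],.172),atz("scene",*s[:2],.168))
# cable: by depth along it, in both views
for x,y in((540,20),(600,80),(632,140),(645,190),(660,250),(666,320)):
  u,v=T(x,y);u,v=int(round(u)),int(round(v)); w=D["top"][v-2:v+3,u-3:u+4];i=np.unravel_index(np.argmin(np.where(w>0,w,9)),w.shape);print("cab top",dep("top",D["top"],u-3+i[1],v-2+i[0]))
for x,y in((150,55),(200,110),(265,195),(310,255),(350,330),(358,390)):
  u,v=S(x,y);u,v=int(round(u)),int(round(v)); w=D["scene"][v-2:v+3,u-3:u+4];i=np.unravel_index(np.argmin(np.where(w>0,w,9)),w.shape);print("cab scene",dep("scene",D["scene"],u-3+i[1],v-2+i[0]))
E
```

```text
rcap [0.4474 0.2687 0.062 ] [0.4446 0.2716 0.062 ] [0.4474 0.266  0.0614]
lcap [0.4335 0.3707 0.062 ] [0.4302 0.3752 0.062 ]
red (np.float64(214.6), np.float64(183.2), 5) (np.float64(194.125), np.float64(208.875), 16) [0.5491 0.3143 0.172 ] [0.5556 0.3118 0.168 ]
yel (np.float64(nan), np.float64(nan), 0) (np.float64(180.7941176470588), np.float64(219.64705882352942), 34) [nan nan nan] [0.5433 0.3565 0.168 ]
cab top [0.5573 0.3527 0.2571]
cab top [0.5283 0.327  0.2029]
cab top [0.4917 0.3129 0.1636]
cab top [0.4624 0.3041 0.1328]
cab top [0.4261 0.3003 0.0995]
cab top [0.3729 0.2988 0.0431]
cab scene [0.5126 0.3256 0.1883]
cab scene [0.4797 0.3114 0.1538]
cab scene [0.4209 0.3017 0.0976]
cab scene [0.3847 0.3038 0.0627]
cab scene [0.3479 0.3069 0.0206]
cab scene [ 0.3275  0.3136 -0.0068]h.py:14: RuntimeWarning: Mean of empty slice.
  ys,xs=np.nonzero(m);return xs.mean()+u0,ys.mean()+v0,len(xs)
  ret = ret.dtype.type(ret / rcount)
```

Run:
```python
import cv2,numpy as np
a=cv2.imread("pics/scene0.png")[196:251,162:217]; b=cv2.imread("pics/top0.png")[178:198,180:250]
a=cv2.resize(a,None,fx=10,fy=10,interpolation=cv2.INTER_CUBIC)
cv2.imwrite("pics/crop1.png",a)
from h import *
np.set_printoptions(precision=4,suppress=True)
D=np.load("/tmp/top.npy")
for u,v in((242,243),(171,230),(349,217)): print(dep("top",D,u,v))
```

```text
[0.3963 0.2541 0.0453]
[0.4288 0.4584 0.0354]
[ 0.4778 -0.0533 -0.0048]
```

View pics/crop1.png

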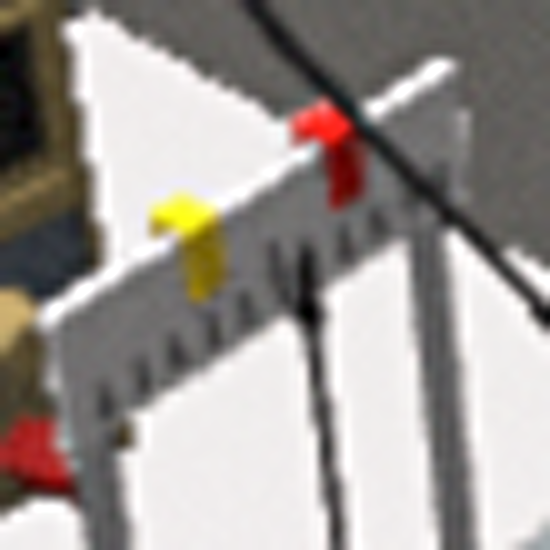

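The scale crop shows red tab's lip at crop (345,175), yellow's at (204,265), and pointer tip at (303,255). I'll fit the mount pose, then the tab's offset.

```bash
cat > fit.py <<'E'
from h import *
from scipy.optimize import least_squares as LS
sc=130/400
S=lambda x,y:(155+(x+.5)*sc-.5,195+(y+.5)*sc-.5)
T=lambda x,y:(160+(x-400+.5)/4-.5,172+(y+.5)/4-.5)
Z=lambda x,y:(162+(x+.5)/10-.5,196+(y+.5)/10-.5)
ob=[("scene",(68,60,171),Z(50,332)),("scene",(68,-60,171),Z(465,80)),("scene",(-38,-52,62),S(278,202)),("scene",(-38,52,62),S(181,285)),
("top",(-38,-52,62),T(708,212)),("top",(-38,52,62),T(561,229))]
def W(p,m):
    c,s=np.cos(p[2]),np.sin(p[2]);m=np.array(m)/1e3;return np.array([p[0]+c*m[0]-s*m[1],p[1]+s*m[0]+c*m[1],m[2]])
# p: x,y,yaw, small pixel shift for each camera (calibration)
f=lambda p:np.concatenate([proj(n,W(p,m))+(p[3:5] if n=="scene" else p[5:7])-o for n,m,o in ob]+[.5*p[3:]])
s=LS(f,[.477,.327,.13,0,0,0,0]);p=s.x
def yz(x,o): return LS(lambda q:proj("scene",W(p,(x,q[0],q[1])))+p[3:5]-o,[0,165]).x
E
python3 - <<'E'
from fit import *
np.set_printoptions(precision=4,suppress=True)
print(p,s.fun[:12])
print("red",yz(65,Z(345,175)),"yel",yz(65,Z(204,265)),"ptr",yz(59,Z(303,255)))
print("rcap",W(p,(-38,-52,62)), "red edge top",yz(70,Z(322,118)))
E
```

```text
[ 0.4774  0.3265  0.1328  0.0138  1.0639  0.5896 -0.2146] [ 0.4884 -0.0637 -0.4044 -0.7428 -0.0783  0.3174 -0.0091  0.2231  0.1219
  0.0509 -0.2693  0.0028]
red [-19.6593 166.8098] yel [ 22.1384 166.9965] ptr [  0.3292 159.6149]
rcap [0.4466 0.27   0.062 ] red edge top [-19.6634 179.4796]
```

```bash
cat > go.py <<'E'
import sys
from fit import *
from scipy.spatial.transform import Rotation as Ro
np.set_printoptions(precision=4,suppress=True)
def rel(X,yaw=None):
    o=r.get_obs();R=Ro.from_rotvec(o["orientation"]);M=R.as_matrix();d=M.T@(np.array(X)-o["tcp_pos"])
    a=p[2] if yaw is None else yaw
    best=None
    for h in(0,np.pi):
        y=np.array([-np.sin(a+h),np.cos(a+h),0]);z=np.array([0,0,-1.]);G=np.c_[np.cross(y,z),y,z]
        v=(R.inv()*Ro.from_matrix(G)).as_rotvec()
        if best is None or np.linalg.norm(v)<np.linalg.norm(best): best=v
        print(" turn",v)
    print(X,"shift",d,"F",o["contact_force"],"clk",o["clock"],"j7",o["joints"][6]); return d
E
python3 - <<'E'
from go import *
c=W(p,(-38,-52-50.5,0));print("tcp xy over",c[:2])
for X in((.23,-.43,.3),(.37,-.2,.3),(.43,0,.3),(c[0],c[1],.3)):rel(X)
E
```

```text
tcp xy over [0.4533 0.2199]
 turn [-0.0005 -0.0023 -2.8756]
 turn [-0.0016  0.0003  0.266 ]
(0.23, -0.43, 0.3) shift [ 0.045  -0.189   0.0033] F [0.2722 0.0576 0.8592] clk 0.1 j7 -0.08307751851550177
 turn [-0.0005 -0.0023 -2.8756]
 turn [-0.0016  0.0003  0.266 ]
(0.37, -0.2, 0.3) shift [ 0.2633 -0.3466  0.0036] F [0.2722 0.0576 0.8592] clk 0.1 j7 -0.08307751851550177
 turn [-0.0005 -0.0023 -2.8756]
 turn [-0.0016  0.0003  0.266 ]
(0.43, 0, 0.3) shift [ 0.3963 -0.5076  0.0038] F [0.2722 0.0576 0.8592] clk 0.1 j7 -0.08307751851550177
 turn [-0.0005 -0.0023 -2.8756]
 turn [-0.0016  0.0003  0.266 ]
(np.float64(0.4532807591801802), np.float64(0.21990913519304475), 0.3) shift [ 0.5031 -0.7012  0.0041] F [0.2722 0.0576 0.8592] clk 0.1 j7 -0.08307751851550177
```

```bash
python3 drive.py '[{"sx":0.011,"sy":-0.047,"drz":0.06},{"sx":0.022,"sy":-0.094,"drz":0.12},{"sx":0.034,"sy":-0.141,"drz":0.19},{"sx":0.045,"sy":-0.188,"drz":0.266},{"sx":0.08,"sy":-0.22,"drz":0.266}]' 0.085
python3 - <<'E'
from go import *
for X in((.37,-.2,.3),(.43,0,.3),(.4533,.22,.3)):rel(X)
E
```

```text
clock: 0.6
tcp_pos: [0.2469, -0.3863, 0.3033]
orientation: [-3.134, -0.198, 0.004]
contact_force: [1.7, -0.2, 0.8]
grip_width: 0.0848
gripper_force: 0.0
 turn [0.0034 0.0021 3.1347]
 turn [-0.0013  0.0022 -0.0069]
(0.37, -0.2, 0.3) shift [ 0.1455 -0.1694  0.0032] F [ 1.7221 -0.1617  0.8283] clk 0.6 j7 -0.5814128611640527
 turn [0.0034 0.0021 3.1347]
 turn [-0.0013  0.0022 -0.0069]
(0.43, 0, 0.3) shift [ 0.2302 -0.3603  0.0033] F [ 1.7221 -0.1617  0.8283] clk 0.6 j7 -0.5814128611640527
 turn [0.0034 0.0021 3.1347]
 turn [-0.0013  0.0022 -0.0069]
(0.4533, 0.22, 0.3) shift [ 0.2809 -0.5756  0.0034] F [ 1.7221 -0.1617  0.8283] clk 0.6 j7 -0.5814128611640527
```

```bash
python3 drive.py '[{"sx":0.032,"sy":-0.038},{"sx":0.065,"sy":-0.075},{"sx":0.098,"sy":-0.112},{"sx":0.13,"sy":-0.15},{"sx":0.15,"sy":-0.19}]'; python3 drive.py '[{"sx":0.015,"sy":-0.045},{"sx":0.03,"sy":-0.09},{"sx":0.045,"sy":-0.135},{"sx":0.06,"sy":-0.18},{"sx":0.07,"sy":-0.21}]'; python3 drive.py '[{"sx":0.01,"sy":-0.04},{"sx":0.02,"sy":-0.08},{"sx":0.03,"sy":-0.12},{"sx":0.03,"sy":-0.14},{"sx":0.03,"sy":-0.14}]'
python3 - <<'E'
from go import *
rel((.4533,.22,.3));rel((.4533,.22,.072+.06))
E
```

```text
clock: 1.1
tcp_pos: [0.3754, -0.1779, 0.3041]
orientation: [3.134, 0.21, 0.002]
contact_force: [1.1, -0.0, 0.1]
grip_width: 0.085
gripper_force: 0.0
clock: 1.6
tcp_pos: [0.4155, 0.0406, 0.3041]
orientation: [-3.134, -0.213, -0.001]
contact_force: [0.7, 0.5, 0.4]
grip_width: 0.085
gripper_force: 0.0
clock: 2.1
tcp_pos: [0.4259, 0.1834, 0.3038]
orientation: [-3.132, -0.217, 0.001]
contact_force: [-0.5, 0.4, 0.8]
grip_width: 0.085
gripper_force: 0.0
 turn [-0.0005 -0.0027 -3.136 ]
 turn [-0.0017  0.0003  0.0056]
(0.4533, 0.22, 0.3) shift [ 0.0322 -0.0324  0.0039] F [-0.4742  0.3641  0.8448] clk 2.1 j7 -2.090903844264879
 turn [-0.0005 -0.0027 -3.136 ]
 turn [-0.0017  0.0003  0.0056]
(0.4533, 0.22, 0.132) shift [ 0.0323 -0.0322  0.1719] F [-0.4742  0.3641  0.8448] clk 2.1 j7 -2.090903844264879
```

```bash
python3 drive.py '[{"sx":0.016,"sy":-0.016},{"sx":0.032,"sy":-0.032},{"sx":0.032,"sy":-0.032,"sz":0.04},{"sx":0.032,"sy":-0.032,"sz":0.04}]'
python3 - <<'E'
from go import *
D=np.load("/tmp/top.npy")
for u,v in((265,186),(265,192),(265,198),(266,201),(266,203),(270,200),(280,198)): print(u,v,dep("top",D,u,v))
rel((.4533,.22,.143))
im,d=cam.grab_frame("scene");cv2.imwrite("pics/s1.png",cv2.resize(im[170:330,150:310],None,fx=3.6,fy=3.6,interpolation=2))
E
```

```text
clock: 2.5
tcp_pos: [0.4524, 0.2137, 0.26]
orientation: [3.131, 0.207, -0.012]
contact_force: [-1.4, -2.2, -0.1]
grip_width: 0.0849
gripper_force: 0.0
265 186 [0.5473 0.1875 0.1475]
265 192 [0.5329 0.1879 0.1345]
265 198 [0.5169 0.1873 0.1369]
266 201 [0.51   0.1852 0.1251]
266 203 [0.5083 0.1876 0.0759]
270 200 [ 0.5232  0.1801 -0.0033]
280 198 [ 0.5299  0.1508 -0.0059]
 turn [ 0.0122 -0.0046  3.141 ]
 turn [ 0.0029  0.0078 -0.0005]
(0.4533, 0.22, 0.143) shift [ 0.0026 -0.0065  0.117 ] F [-1.4177 -2.2014 -0.1455] clk 2.5 j7 -2.205388184669523
```

View pics/s1.png

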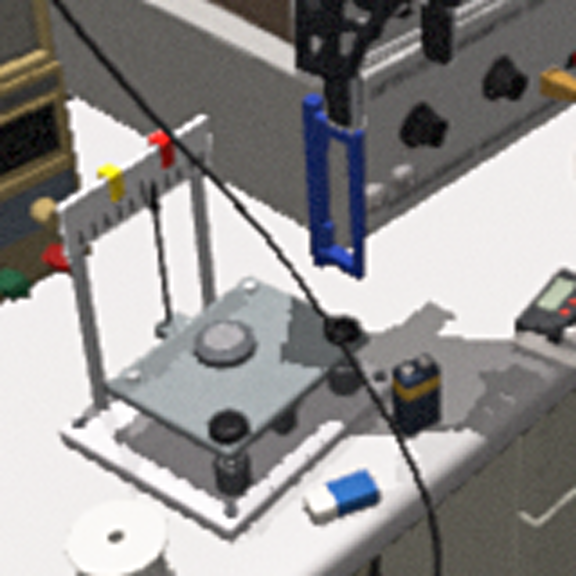

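The open left finger hangs above the right cap (crop ~(342,328)). The blue handle is about 1 cm from the gripper body's path, so I'll yaw the tool a little and bring it slightly closer to the robot for clearance.

Run:
```python
from go import *
rel((.4366,.2205,.145),-.2)
```

```text
turn [-0.0073  0.0045 -2.8095]
 turn [0.0032 0.0051 0.3321]
(0.4366, 0.2205, 0.145) shift [-0.0148 -0.0088  0.1171] F [-0.8878  0.6905 -0.1178] clk 2.55 j7 -2.2044173527539646
```

```bash
python3 drive.py '[{"sx":-0.005,"sy":-0.004,"drz":0.11},{"sx":-0.010,"sy":-0.008,"drz":0.22},{"sx":-0.014,"sy":-0.008,"sz":0.02,"drz":0.33},{"sx":-0.014,"sy":-0.008,"sz":0.055,"drz":0.33},{"sx":-0.014,"sy":-0.008,"sz":0.085,"drz":0.33}]'; python3 drive.py '[{},{}]'
python3 - <<'E'
from go import *
rel((.4366,.2205,.122),-.2)
im,d=cam.grab_frame("scene");a=cv2.resize(im[210:290,190:290],(500,400),interpolation=2)
im,d=cam.grab_frame("top");b=cv2.resize(im[180:260,190:250],(300,400),interpolation=2)
cv2.imwrite("pics/s2.png",np.hstack([a,b]))
E
```

```text
clock: 3.05
tcp_pos: [0.4401, 0.2214, 0.1797]
orientation: [-3.126, 0.312, -0.004]
contact_force: [0.3, -0.4, -0.3]
grip_width: 0.085
gripper_force: 0.0
clock: 3.25
tcp_pos: [0.4398, 0.2219, 0.1802]
orientation: [3.126, -0.31, 0.001]
contact_force: [0.3, 0.4, 0.7]
grip_width: 0.0851
gripper_force: 0.0
 turn [ 0.0007 -0.     -3.1394]
 turn [-0.     -0.0005  0.0022]
(0.4366, 0.2205, 0.122) shift [-0.0029  0.002   0.0582] F [0.3403 0.4415 0.7272] clk 3.25 j7 -2.6284815428308725
```

View pics/s2.png

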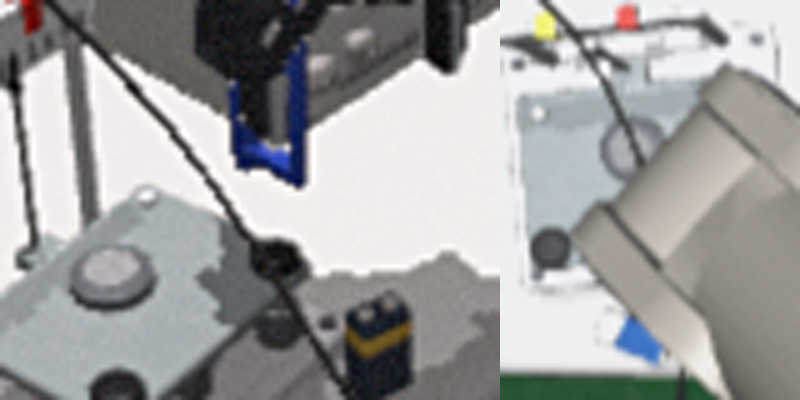

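The finger (tip at crop ~(265,140)) hangs straight above the right cap (~(277,258)), with the cable clear of it. Descending.

```bash
python3 drive.py '[{"sx":-0.003,"sy":0.002,"sz":0.02},{"sx":-0.003,"sy":0.002,"sz":0.04},{"sx":-0.003,"sy":0.002,"sz":0.05},{"sx":-0.003,"sy":0.002,"sz":0.05}]'
python3 - <<'E'
from go import *
rel((.4366,.2205,.122),-.2)
im,d=cam.grab_frame("scene");a=cv2.resize(im[210:290,190:290],(500,400),interpolation=2)
cv2.imwrite("pics/s3.png",a); print(proj("scene",(.4466,.270,.0705))+p[3:5])
E
```

```text
clock: 3.75
tcp_pos: [0.4361, 0.2206, 0.129]
orientation: [3.126, -0.31, -0.0]
contact_force: [-0.3, -0.7, -0.1]
grip_width: 0.0854
gripper_force: 0.0
 turn [-0.0004  0.0007 -3.139 ]
 turn [0.0004 0.0002 0.0026]
(0.4366, 0.2205, 0.122) shift [0.0006 0.     0.007 ] F [-0.2742 -0.6654 -0.1053] clk 3.75 j7 -2.6951634780730624
[244.7869 257.6598]
```

View pics/s3.png

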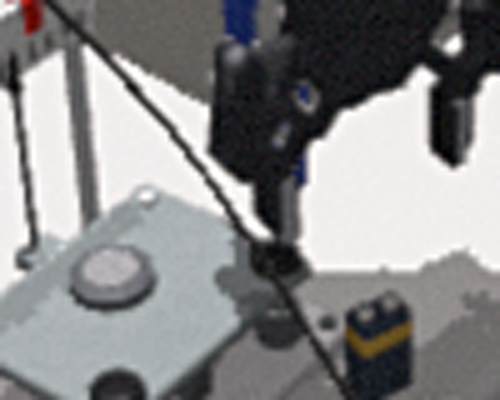

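Tip is right over the cap (crop (278,238)). I'll write a pointer-angle estimator, then press.

```bash
cat > ang.py <<'E'
from fit import *
def ang(save=None):
    im,_=cam.grab_frame("scene");g=cv2.cvtColor(im,cv2.COLOR_BGR2GRAY).astype(np.float32)
    th=np.arange(-.36,.1,.004);sc=[]
    for t in th:
        q=np.array([proj("scene",W(p,(59,k*np.sin(t),40+k*np.cos(t))))+p[3:5] for k in range(55,119,3)],np.float32)
        sc.append(cv2.remap(g,q[:,:1],q[:,1:],1).mean())
    sc=np.array(sc);i=int(sc.argmin());t=th[i]
    if save: cv2.imwrite(save,cv2.resize(im[196:286,162:262],(600,540),interpolation=2))
    o=r.get_obs();print("theta %.3f tip_y %.1f mm score %.0f/%.0f z %.4f F %s clk %.2f"%(t,120*np.sin(t),sc[i],np.median(sc),o["tcp_pos"][2],o["contact_force"].round(1),o["clock"]))
if __name__=="__main__":
    import sys;ang(sys.argv[1] if len(sys.argv)>1 else None)
E
python3 ang.py; python3 drive.py '[{"sz":0.004},{"sz":0.008},{"sz":0.008}]'; python3 ang.py;python3 drive.py '[{"sz":0.002},{"sz":0.002}]'; python3 ang.py
```

```text
theta 0.008 tip_y 1.0 mm score 70/212 z 0.1299 F [ 0.1 -0.  -0.6] clk 3.85
clock: 4.15
tcp_pos: [0.436, 0.2208, 0.1208]
orientation: [-3.126, 0.309, -0.0]
contact_force: [0.0, 0.8, 0.6]
grip_width: 0.0848
gripper_force: 0.2
theta -0.008 tip_y -1.0 mm score 71/211 z 0.1209 F [-1.2 -0.3  0.1] clk 4.20
clock: 4.4
tcp_pos: [0.4361, 0.2205, 0.1189]
orientation: [3.126, -0.31, 0.0]
contact_force: [1.8, -1.5, 2.4]
grip_width: 0.0851
gripper_force: 1.1
theta -0.040 tip_y -4.8 mm score 72/212 z 0.1189 F [ 0.9 -0.4  1.4] clk 4.45
```

```bash
python3 drive.py '[{"sz":0.0015},{"sz":0.003},{"sz":0.004},{"sz":0.004}]'; python3 ang.py
```

```text
clock: 4.85
tcp_pos: [0.4362, 0.2197, 0.1148]
orientation: [3.125, -0.311, 0.0]
contact_force: [0.9, -6.2, 5.4]
grip_width: 0.0848
gripper_force: 3.1
theta -0.120 tip_y -14.4 mm score 68/207 z 0.1148 F [ 0.3 -5.8  5.5] clk 4.90
```

```bash
python3 drive.py '[{"sy":0.001,"sz":0.001},{"sy":0.002,"sz":0.002},{"sy":0.002,"sz":0.002}]'; python3 ang.py pics/s4.png
```

```text
clock: 5.2
tcp_pos: [0.4362, 0.219, 0.1132]
orientation: [-3.125, 0.31, -0.002]
contact_force: [1.8, -2.7, 4.5]
grip_width: 0.0852
gripper_force: 2.9
theta -0.124 tip_y -14.8 mm score 82/213 z 0.1132 F [ 1.3 -2.5  4.6] clk 5.25
```

View pics/s4.png

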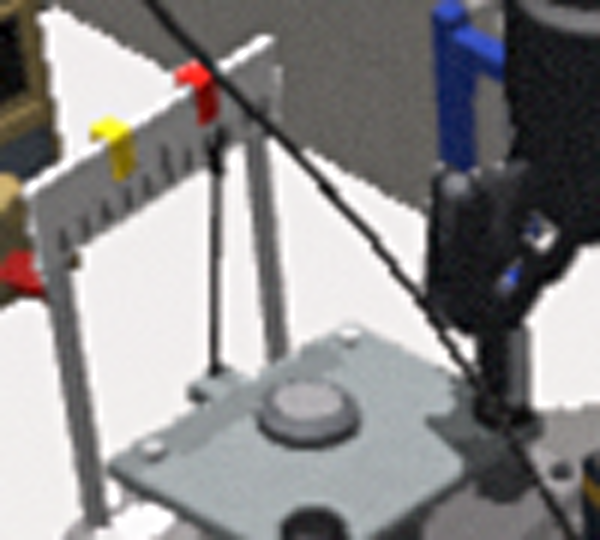

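The tip (crop ~(216,150)) is just left of the red tab; about 5 mm further is needed.

```bash
python3 drive.py '[{"sy":0.0003,"sz":0.0007},{"sy":0.0005,"sz":0.0014},{"sy":0.0005,"sz":0.002},{"sy":0.0005,"sz":0.002}]'; python3 ang.py pics/s5.png
```

```text
clock: 5.65
tcp_pos: [0.4363, 0.2186, 0.1113]
orientation: [-3.125, 0.31, -0.002]
contact_force: [1.2, -3.0, 6.9]
grip_width: 0.0845
gripper_force: 3.4
theta -0.168 tip_y -20.1 mm score 73/212 z 0.1113 F [ 1.1 -2.9  7.5] clk 5.70
```

View pics/s5.png

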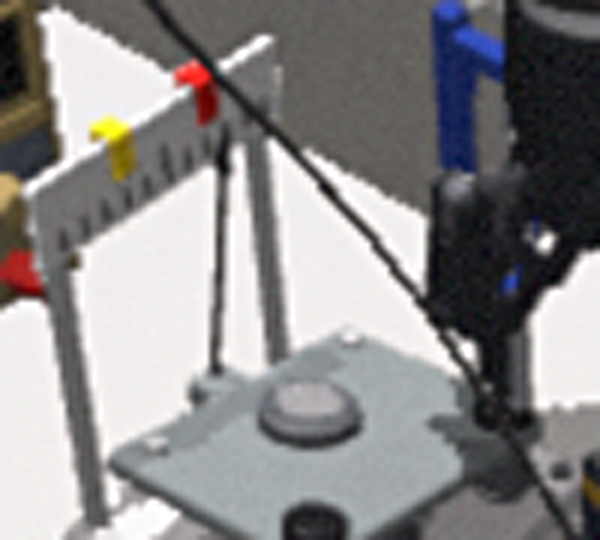

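The pointer tip (crop ~(226,137)) is in line with the tab: −20.1 mm against −19.7 mm. Holding.

```bash
for i in 1 2 3 4; do python3 drive.py '[{},{},{},{},{}]'|head -1; python3 ang.py; done
```

```text
clock: 6.2
theta -0.164 tip_y -19.6 mm score 71/211 z 0.1113 F [ 2.2 -2.8  6.6] clk 6.25
clock: 6.75
theta -0.164 tip_y -19.6 mm score 72/211 z 0.1114 F [ 0.4 -3.9  6.1] clk 6.80
clock: 7.3
theta -0.164 tip_y -19.6 mm score 72/211 z 0.1114 F [ 2.2 -4.   5.8] clk 7.35
clock: 7.85
theta -0.164 tip_y -19.6 mm score 72/211 z 0.1113 F [ 1.8 -3.2  6.3] clk 7.90
```

Held for over 2 s at the tab. Now I'll let it go gently, upward.

```bash
python3 drive.py '[{"sz":-0.003},{"sz":-0.006},{"sz":-0.009},{"sz":-0.013},{"sz":-0.02}]'; python3 drive.py '[{"sz":-0.03},{"sz":-0.06},{"sz":-0.08},{"sz":-0.08},{"sz":-0.08}]'; python3 ang.py pics/s6.png; python3 drive.py '[{},{},{},{},{}]'; python3 ang.py
python3 - <<'E'
from bench import r, cam, order
import cv2,numpy as np
a=cv2.imread("pics/scene0.png");b,_=cam.grab_frame("scene");cv2.imwrite("pics/s7.png",np.hstack([cv2.resize(x[190:330,150:290],(400,400)) for x in(a,b)]))
E
```

```text
clock: 8.4
tcp_pos: [0.4346, 0.2179, 0.1307]
orientation: [3.125, -0.309, -0.003]
contact_force: [0.3, 0.5, -1.0]
grip_width: 0.085
gripper_force: 0.0
clock: 8.9
tcp_pos: [0.4353, 0.218, 0.211]
orientation: [3.126, -0.31, 0.001]
contact_force: [0.3, 0.2, -0.2]
grip_width: 0.085
gripper_force: 0.0
theta 0.008 tip_y 1.0 mm score 71/213 z 0.2103 F [-0.6  0.2 -0.1] clk 8.95
clock: 9.45
tcp_pos: [0.4354, 0.2183, 0.2107]
orientation: [3.126, -0.309, -0.001]
contact_force: [-1.5, -0.6, -0.6]
grip_width: 0.0848
gripper_force: 0.0
theta 0.008 tip_y 1.0 mm score 71/212 z 0.2108 F [-0.2 -0.8  0.1] clk 9.50
```

View pics/s7.png

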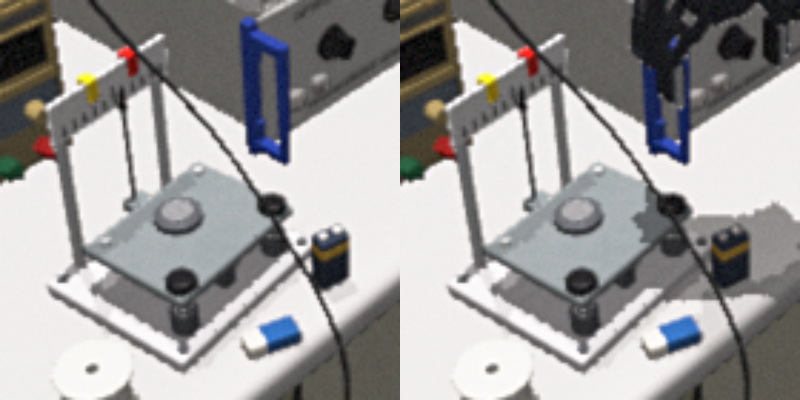

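Before and after match: the plate is level, the things around it haven't moved, and the gripper is clear.

```bash
python3 -c "
from bench import r, cam, order
print(order.hand_in())"
```

```text
the job is handed in; nothing more can be done
None
```

I pressed the right cap, held the pointer at the red tab for over 2 s (measured at −19.6 mm, tab centre about −19.7 mm), then released it. The plate sprang back level, nothing around the mount moved in the before/after pictures, and the job is handed in.

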